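# Set the tube chiller four clicks colder

### The arm

A 7-joint arm with a two-finger parallel gripper is mounted at the origin on the work surface. World frame = base frame: x ahead of the robot, y to its left, z up, the work surface at z = 0. Lengths are in m, angles in rad, forces in N, time in s.
With the tool pointing down it reaches from about 0.4 to 0.875 m from the base axis. Payload 19.3 kg.
Tool frame: the origin (TCP) lies at the very end of the fingers, on their centre line; the grasp point (between the pads) lies 19 mm behind it; z points along the fingers, y is the line along which they close (so a half turn about z gives the same grasp; the last joint's range is limited). The gripper opens to 85 mm and grips with 20 to 120 N. Pads are 22 mm wide; open, the fingers measure 114 mm over their backs; the gripper's body (76 mm by 85 mm) begins 54 mm behind the grasp point. The pads swing forward as they close: fully open they stand 13 mm farther back than shut.
Start: joints at [-1.28, 0.521, -0.036, 1.599, 0.021, 1.021, -0.113], TCP at [0.221, 0.585, 0.209] pointing down, gripper open.
Joint ranges: [-2.91, 2.91], [-0.3, 2.13], [-1.5, 1.42], [0.17, 2.43], [-1.26, 4.41], [0.16, 1.93], [-2.52, 2.52]. Speed limits (rad/s): [1.89, 1.89, 2.39, 2.39, 3.01, 3.01, 3.01].

### API

Orientations are given as [roll, pitch, yaw] about the fixed x, y, z axes, in that order (R = Rz(yaw) Ry(pitch) Rx(roll)).
In Python, from workcell import bot gives the robot as it stands.
- The arm moves only by the tool carry_out, never from a script. Its argument "rows" is a list that holds one entry, the list of rows, each a list of 4 numbers: the shift along the tool's x, y, z in m, then the turn about the tool's z in degrees. In form: [[[x, y, z, twist], ...]]. A call has 1 to 12 rows; each row is the pose to reach, as a shift and turn from the pose commanded when the call began, along the tool's axes at that moment; what a row does not reach only later rows make up. A row lasts 1/12 s, in which the tool goes at most 41.7 mm and 7.16 degrees, less where a joint would pass 70% of its speed; a pose out of reach is approached as far as the arm can. A call with a gripper value outside its range is refused whole. "grip" is the finger opening in m, from 0 to 0.0854, set as the call begins (left out, the last holds). The fingers move at their own pace and stop on an object; "grip_force" is the grip in N (left out, the last holds). Time passes only in rows, so rows that repeat a pose let the fingers close. It gives the time, the measured TCP pose, the force, the opening and the grip force at its end, in the units of the state.
- bot.observe(): the state, without advancing time (a new reading comes with each control period).
- bot.grab_frame(name): name is "scene" or "top" or "wrist"; returns a dict with "pixels" (400x640x3 uint8, red, green, blue), "K" (3x3 intrinsics, pixels), "k1" (the pictures are not rectified: a ray, as slopes to the right and down, at radius r is drawn at 1 + k1 r^2 times it, then the intrinsics apply), "pose" (4x4, takes a point from camera to world coordinates). Camera axes: x right, y down, z forward; pixel columns grow to the right and rows downward; lengths in m; the calibration is good to about 2 mm. A picture is of the moment at which its call begins. There is no depth.
- bot.job_done(): hands the job in; it is judged then, once.
Trained networks look in a picture, given as the dict that the camera call returned (one of the last four; its "shot" number tells which), for a name from the list of things; names that differ only in an ending like _2 or _b are one class to them, and where a whole thing is asked for, a point or a joint stands for the part that bears it (a point fixed in the world has none). Each returns a list of dicts, best first, with "conf" (0 to 1); they miss things now and then, are a little off and sometimes report something else, mostly with a low value. They report only what shows in the picture. A call takes as long as a camera call.
- bot.look_for(picture, label): "position" ([column, row] in pixels, amid what is visible of it).
- bot.regions_of(picture, label): "region" (400x640 bool, what is visible of it) and "position" ([column, row] in pixels, amid what is visible of it).
- bot.spot_point(picture, label): "position" ([column, row] in pixels: a listed point, or the origin of a listed thing).
The state is a dict: "clock": time; "qpos": joint angles; "qd": joint speeds; "joint_efforts": joint torques, N m; "position": TCP position; "tool_rot": TCP orientation; "force": force on the tool from outside, world axes, zero at the start; "moment": the same for the moment, N m; "grip_width": finger opening in m; "finger_force": force on a finger pad.
Only numpy, scipy, OpenCV 4.12 (cv2) and the standard library are available. Lean on these libraries where they do the work, as an engineer would, in place of code of your own. Each camera call takes 0.05 s, during which the arm holds its last target. There are 200 camera calls.

### The job

The tube chiller has to run colder: with a fingertip, push its click-stop dial round by its fin exactly four clicks clockwise (seen from above) from where it stands, without ever reaching a fifth click, so that it rests in the fourth stop. Then, and not before, press the round set button beside it fully down and let it come back up. Only touch the dial and the button: the chiller must not be lifted, tipped or shoved along, and the things standing on and around it stay where they are.

Things in the scene. Friction and masses are not known exactly. Their poses are not given: they have to be found in the camera images.
- chiller: Portable tube chiller, a loose white box on rubber feet, 200 (x) x 260 (y) x 70 mm high, about 3 kg. Origin: centre of its underside; -x is its front, roughly facing the robot; z up. On its flat top: dial (axis at x -30, y +55 mm), set button (x -45, y -70 mm) and, along the back (x +49 to +91 mm), a cold block with six red-capped tubes, up to 110 mm above the table.
- dial (a joint): Angle of the click-stop dial, rad, growing clockwise seen from above. Eight stops, 0.349 apart: 0, 0.349 .. 2.443; it starts in one of the first four. At value q the fin points along 1.222 - q in the chiller's frame (counter-clockwise from its +x). A sprung ball holds each stop: 4 to 7 N at the fin's outer part moves it half-way to the next (0.175 rad), where it snaps on into it and stays.
- dial_axis (a point): On the dial's axis at the upper face of its disc, 79 mm above the table. The grey disc is 88 mm across; at its centre stands a hub 24 mm across, 26 mm high, and from it one radial fin runs outwards to 42 mm from the axis, 10 mm thick, standing 26 mm above the disc, a thin white line along its upper edge.
- fin_end (a point): Point in the dial's fin near its outer end, 40 mm from the dial's axis, 13 mm above the disc (half-way up the fin). The fin's direction is from dial_axis to this point.
- set (a joint): Travel of the set button, m: 0 released, 0.006 fully down; about 5 N pushes it fully down and it springs back.
- set_top (a point): Centre of the upper face of the round set button (28 mm across, grey on a black housing, on the chiller's top to the right of the dial as the robot sees it). It is pressed straight down.
- pot: Small lidded specimen pot, 32 mm across, 42 mm high, standing loose on the chiller's top behind the button. To be left alone. Origin: centre of its underside.
- rack: White open tube rack with compartments, 70 x 150 x 45 mm, on the table to the left of the chiller. To be left alone. Origin: centre of its underside.
- tape: Roll of paper tape lying flat, 70 mm across, 25 mm high, on the table to the right of the chiller. To be left alone. Origin: centre of its underside.
- beaker: Glass beaker, 76 mm across the rim, 85 mm high, on the table beyond the chiller. To be left alone. Origin: centre of its underside.
- spirit: Upright green bottle, 64 mm across, 160 mm high, on the table beyond the chiller. To be left alone. Origin: centre of its underside.
- glovebox: Cardboard glove box, 120 x 220 x 70 mm, at the right side of the table. To be left alone. Origin: centre of its underside.
- icepack: Flat green ice pack, 160 x 90 x 30 mm, at the left side of the table. To be left alone. Origin: centre of its underside.

How it is judged:
By the outcome, as a careful person would: the job done as asked, in the order asked, and still so for the second after the job is handed in, with the robot touching nothing.
It also fails if it takes over 58 s, if anything falls off the work surface, if the arm or the gripper's body presses on something with over 40 N, if the wrist force passes 120 N, or if a joint passes its speed limit or range.

## Working session

There is one attempt and no reset: what is moved stays moved. The work goes in short steps, Python scripts to look and compute and a tool call to move; the robot and the scene stay as the last step left them, time stands still between calls to the robot, and variables do not carry over. Pictures are saved under pics/ and viewed, at most 10 in all, crops included, and the job is handed in when it is done.

Besides the shell and the picture viewer there is one more tool, called after "Emit:" by a JSON object that holds its "method" and its "body". carry_out: Moves the arm, as the interface text tells. Its arguments: {"type":"object","properties":{"rows":{"type":"array","items":{"type":"array","items":{"type":"array","items":{"type":"number"}}}},"grip":{"type":"number"},"grip_force":{"type":"number"}},"required":["rows"]}

```bash
mkdir -p pics; cat > h.py <<'E'
import numpy as np, cv2
from workcell import bot
def ray(p,px):
    K=np.array(p["K"]);k1=p["k1"];T=np.array(p["pose"])
    d=np.array([(px[0]-K[0,2])/K[0,0],(px[1]-K[1,2])/K[1,1]]);u=d.copy()
    for _ in range(30): u=d/(1+k1*(u@u))
    return T[:3,3],T[:3,:3]@np.array([u[0],u[1],1.])
def onz(p,px,z):
    o,d=ray(p,px); return o+d*(z-o[2])/d[2]
def tri(obs):
    A=np.zeros((3,3));b=np.zeros(3)
    for p,px in obs:
        o,d=ray(p,px);d=d/np.linalg.norm(d);M=np.eye(3)-np.outer(d,d);A+=M;b+=M@o
    return np.linalg.solve(A,b)
def save(p,n): cv2.imwrite(f"pics/{n}.png",p["pixels"][:,:,::-1])
E
python3 - <<'E'
from h import *
s=bot.observe(); print({k:np.round(s[k],3) for k in("clock","position","tool_rot","force","grip_width")})
Z={"dial_axis":.079,"fin_end":.092,"set_top":None,"chiller":0,"pot":.07}
for n in("top","scene"):
    p=bot.grab_frame(n);save(p,n); print(n,np.round(p["pose"],3).tolist())
    for l in Z:
        for r in bot.spot_point(p,l)[:2]:
            print(l,round(r["conf"],2),np.round(r["position"],1),np.round(onz(p,r["position"],Z[l] if Z[l] is not None else .08),4))
E
```

```text
{'clock': np.float64(0.0), 'position': array([0.221, 0.584, 0.208]), 'tool_rot': array([-3.14 ,  0.   ,  2.781]), 'force': array([ 0.313, -0.162, -0.05 ]), 'grip_width': np.float64(0.085)}
top [[0.016, -0.988, 0.153, 0.364], [-1.0, -0.017, -0.004, -0.079], [0.007, -0.152, -0.988, 1.39], [0.0, 0.0, 0.0, 1.0]]
dial_axis 0.56 [242.8 216.2] [0.497  0.1539 0.079 ]
dial_axis 0.39 [263.2 205.6] [0.5322 0.0899 0.079 ]
fin_end 0.62 [228.7 206.6] [0.5255 0.1977 0.092 ]
set_top 0.61 [282.1 211. ] [0.5157 0.0287 0.08  ]
chiller 0.65 [266.2 205.7] [0.5422 0.0899 0.    ]
pot 0.58 [287.2 189.9] [0.5861 0.015  0.07  ]
scene [[-0.879, 0.41, -0.246, 0.949], [0.478, 0.756, -0.448, 0.612], [0.002, -0.511, -0.859, 1.412], [0.0, 0.0, 0.0, 1.0]]
dial_axis 0.72 [380.4 251. ] [0.5002 0.1563 0.079 ]
fin_end 0.75 [385.2 263.1] [0.5128 0.2003 0.092 ]
set_top 0.46 [353.9 222.3] [0.521 0.035 0.08 ]
chiller 0.62 [355.1 255.7] [0.5524 0.1051 0.    ]
chiller 0.38 [303.4 281.7] [0.7356 0.1043 0.    ]
pot 0.61 [331.8 224.3] [0.5817 0.004  0.07  ]
```

```bash
python3 - <<'E'
import cv2,numpy as np
a=cv2.imread("pics/top.png")[150:270,190:340];b=cv2.imread("pics/scene.png")[190:310,280:430]
r=lambda i:cv2.resize(i,(400,320),interpolation=cv2.INTER_CUBIC)
f=np.hstack([cv2.resize(cv2.imread("pics/top.png"),(400,250)),cv2.resize(cv2.imread("pics/scene.png"),(400,250))])
cv2.imwrite("pics/c1.png",np.vstack([np.hstack([r(a),r(b)]),f]))
E
```

```text
(no output)
```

View pics/c1.png

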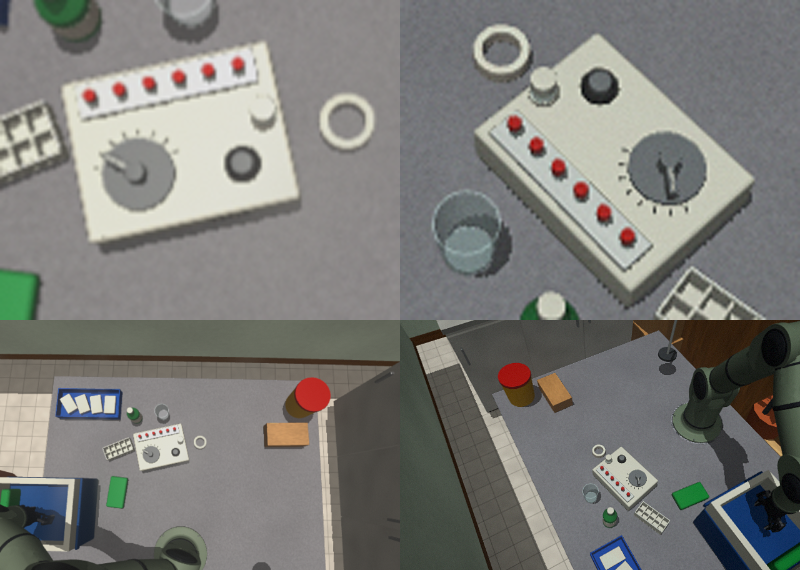

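The chiller is yawed about +12°. The dial is at crop px (137,173) with its fin pointing left and away, which is about stop 1. The button is to the right of the dial at (242,163), with the pot behind it. Next I work out the wrist-camera offset for a hover.

```bash
cat >> h.py <<'E'
from scipy.spatial.transform import Rotation as Ro
def tcp():
    s=bot.observe(); return np.array(s["position"]),Ro.from_euler("xyz",s["tool_rot"]).as_matrix(),s
def shift(target):
    p,R,s=tcp(); return R.T@(np.array(target)-p)
E
python3 - <<'E'
from h import *
p=bot.grab_frame("wrist");q,R,s=tcp();T=np.array(p["pose"])
print("cam in tool",np.round(R.T@(T[:3,3]-q),3),"fwd in tool",np.round(R.T@T[:3,:3],2).tolist(),p["K"][0][0])
c=R.T@(T[:3,3]-q); f=R.T@T[:3,2]
# hover z=.28, aim view centre at (0.51,0.10,.09)
for z in(.25,.3):
    cz=(R@c)[2]+z; off=R@c+ (R@f)*((.09-cz)/(R@f)[2]); tgt=np.array([.51,.10,z]);tgt[:2]-=off[:2]
    print(tgt.round(3),shift(tgt).round(3))
E
```

```text
cam in tool [ 0.066  0.    -0.166] fwd in tool [[0.0, -0.97, -0.26], [1.0, 0.0, -0.0], [0.0, -0.26, 0.97]] 360.7509175172242
[0.49  0.107 0.25 ] [-0.421 -0.351 -0.041]
[0.477 0.112 0.3  ] [-0.407 -0.351 -0.091]
```

Emit:
{"method": "carry_out", "body": {"rows": [[[-0.03,-0.025,-0.04,0],[-0.06,-0.05,-0.06,0],[-0.09,-0.075,-0.06,0],[-0.12,-0.1,-0.06,0],[-0.15,-0.125,-0.06,0],[-0.18,-0.15,-0.06,0],[-0.21,-0.175,-0.06,0],[-0.24,-0.2,-0.06,0],[-0.27,-0.225,-0.06,0],[-0.3,-0.25,-0.06,0],[-0.33,-0.275,-0.06,0],[-0.36,-0.3,-0.05,0]]], "grip": 0}}

```text
clock: 1.65
position: [0.4529, 0.1755, 0.2604]
tool_rot: [3.139, 0.002, 2.781]
force: [1.9, 1.0, 0.2]
grip_width: -0.0001
finger_force: 0.0
```

Emit:
{"method": "carry_out", "body": {"rows": [[[-0.03,-0.025,0,0],[-0.06,-0.05,0,0],[-0.06,-0.05,0,0],[-0.06,-0.05,0,0],[-0.06,-0.05,0,0]]]}}

```text
clock: 2.07
position: [0.4899, 0.1094, 0.2589]
tool_rot: [3.141, -0.0, 2.781]
force: [0.5, 0.2, 0.1]
grip_width: -0.0002
finger_force: 0.0
```

```bash
python3 - <<'E'
from h import *
q,R,s=tcp(); print(q.round(4),np.round(s["tool_rot"],3),np.round(s["qpos"],2),s["clock"])
p=bot.grab_frame("wrist");save(p,"w1")
Z={"dial_axis":.079,"fin_end":.092,"set_top":.082,"chiller":0,"pot":.07}
for l in Z:
    for r in bot.spot_point(p,l)[:2]: print(l,round(r["conf"],2),np.round(r["position"],1),onz(p,r["position"],Z[l]).round(4))
E
```

```text
[0.4899 0.1094 0.2589] [ 3.141 -0.     2.781] [-0.5   0.27  0.2   1.86 -0.06  1.01  0.94] 2.0667
dial_axis 0.82 [372.3 162.3] [0.5042 0.1614 0.079 ]
fin_end 0.64 [415.7 168.2] [0.521  0.1968 0.092 ]
set_top 0.73 [255.5 220.5] [0.5184 0.0327 0.082 ]
chiller 0.86 [335.9 190.4] [0.5389 0.1156 0.    ]
pot 0.69 [260.1 272.5] [0.5781 0.0103 0.07  ]
```

View pics/w1.png

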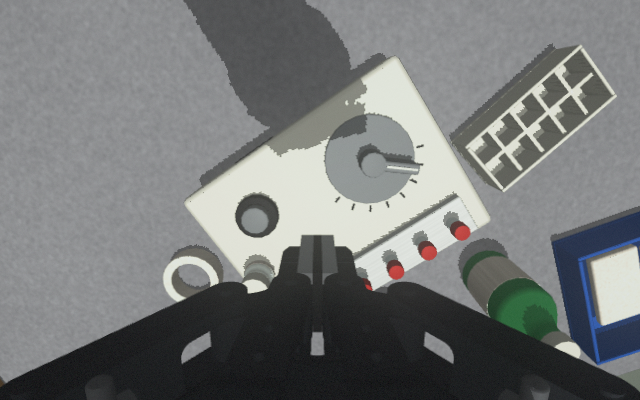

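The wrist view shows the disc centred near (369,158), the hub at (373,163), the fin to (418,168), the button at (255,218), and chiller corners at (186,200), (396,57) and (490,220). The closed fingertips are about 16 mm across. Now I refine the numbers.

```bash
python3 - <<'E'
from h import *
p=bot.grab_frame("wrist");im=p["pixels"]
hsv=cv2.cvtColor(im,cv2.COLOR_RGB2HSV)
m={}
for l in("dial_axis","fin_end","chiller","set_top"):
    r=bot.regions_of(p,l)
    if r: m[l]=r[0]["region"]; print(l,r[0]["conf"],m[l].sum(),np.round(r[0]["position"],1))
# chiller top corners
ed=[onz(p,c,.07) for c in((186,200),(396,57),(490,220))]
a=ed[1]-ed[0];b=ed[2]-ed[1]
print("corners",np.round(ed,4).tolist(),np.linalg.norm(a),np.linalg.norm(b),"yaw",np.degrees(np.arctan2(a[1],a[0]))-90,np.degrees(np.arctan2(b[1],b[0])))
reg=m.get("dial_axis")
if reg is not None:
    c=max(cv2.findContours(reg.astype(np.uint8),0,cv2.CHAIN_APPROX_NONE)[0],key=cv2.contourArea)[:,0]
    w=np.array([onz(p,x,.079)[:2] for x in c])
    (cx,cy),rad=cv2.minEnclosingCircle((w*1000).astype(np.float32)); print("disc",cx,cy,rad, "px box",c.min(0),c.max(0))
crop=im[100:230,310:470]; cv2.imwrite("pics/w2.png",cv2.resize(crop,(800,650),interpolation=cv2.INTER_CUBIC)[:600,:,::-1])
E
```

```text
dial_axis 0.69 6452 [369.3 158.7]
fin_end 0.67 6303 [373.  160.6]
chiller 0.81 38560 [357.3 189.4]
set_top 0.88 626 [255.7 218. ]
corners [[0.4761, -0.0288, 0.07], [0.4197, 0.2145, 0.07], [0.6074, 0.2591, 0.07]] 0.24973243517813373 0.19286275117454704 yaw 13.043352071502127 13.359826001244663
disc 501.6791687011719 162.02359008789062 47.08124923706055 px box [324 113] [418 203]
```

View pics/w2.png

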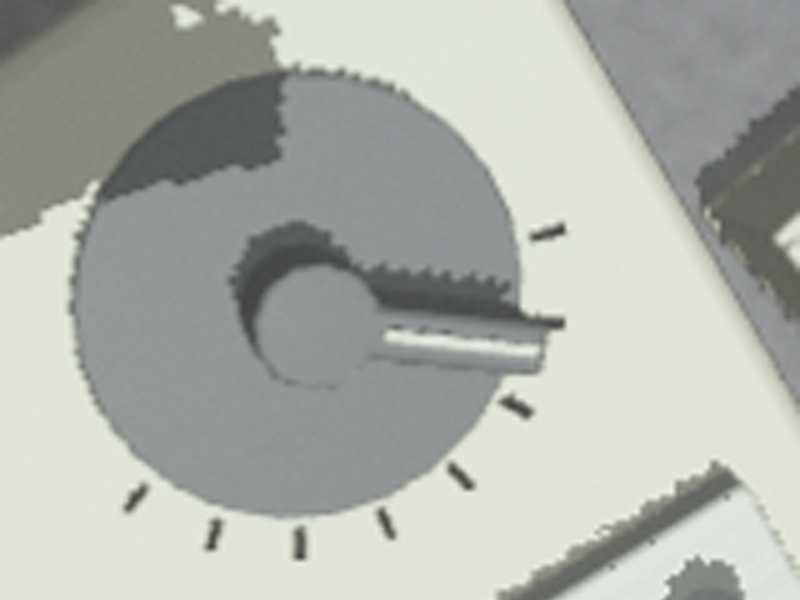

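```bash
cat >> h.py <<'E'
YAW=np.radians(13.2); 
def pose(A,phi,gap,r=.030):   # TCP xy and tool yaw, -x tool along cw push
    u=np.array([np.cos(phi),np.sin(phi)]);n=np.array([u[1],-u[0]])
    return A+r*u-(.016+gap)*n, np.arctan2(-n[1],-n[0])
def row(A,phi,gap,z,r=.030):
    q,R,s=tcp();xy,y=pose(A,phi,gap,r);d=R.T@(np.array([*xy,z])-q)
    t=(s["tool_rot"][2]-y+np.pi)%(2*np.pi)-np.pi
    return [*d.round(4),round(np.degrees(t),1)]
E
python3 - <<'E'
from h import *
p=bot.grab_frame("wrist")
print("disc",onz(p,(369.4,158.6),.079),"hub",onz(p,(374,165.4),.105),"finend",onz(p,(419,170),.105), "set",onz(p,(255.7,218),.08))
A=onz(p,(369.4,158.6),.079)[:2]; B=onz(p,(374,165.4),.105)[:2]; e=onz(p,(419,170),.105)[:2]-B
print("fin deg",np.degrees(np.arctan2(e[1],e[0])),np.hypot(*e)); A=(A+B)/2
S=A+np.array([[np.cos(YAW),-np.sin(YAW)],[np.sin(YAW),np.cos(YAW)]])@[-.015,-.125];print("A",A,"set expected",S)
print(row(A,np.radians(63.2),.008,.14),row(A,np.radians(63.2),.008,.088))
E
```

```text
disc [0.4999404  0.15966825 0.079     ] hub [0.50184533 0.15955272 0.105     ] finend [0.52017189 0.19639365 0.105     ] set [0.51672264 0.03308861 0.08      ]
fin deg 63.551912322307416 0.041147505536742304
A [0.50089287 0.15961048] set expected [0.51483304 0.03448786]
[np.float64(0.0283), np.float64(0.0835), np.float64(0.1189), np.float64(6.1)] [np.float64(0.0283), np.float64(0.0835), np.float64(0.1709), np.float64(6.1)]
```

Emit:
{"method": "carry_out", "body": {"rows": [[[0.01,0.03,0.02,2],[0.02,0.06,0.04,4],[0.028,0.083,0.06,6],[0.028,0.083,0.09,6],[0.028,0.083,0.115,6],[0.028,0.083,0.13,6],[0.028,0.083,0.145,6],[0.028,0.083,0.158,6],[0.028,0.083,0.167,6],[0.028,0.083,0.171,6],[0.028,0.083,0.171,6]]]}}

```text
clock: 3.58
position: [0.4929, 0.1964, 0.0874]
tool_rot: [-3.141, -0.001, 2.676]
force: [0.5, 0.2, 0.5]
grip_width: 0.0001
finger_force: 0.0
```

```bash
python3 - <<'E'
from h import *
q,R,s=tcp(); print(q.round(4),np.round(s["tool_rot"],3),np.round(s["force"],1),s["clock"],round(s["qpos"][6],2))
p=bot.grab_frame("wrist");save(p,"w3")
A=np.array([.5009,.1596]);f=np.radians(63.2);c=np.radians(20)
for k in(0,.25,.5,.75,1,1.25,1.5,1.75,2,2.25,2.5,2.75,3,3.2,3.4,3.6,3.8): print(k,row(A,f-k*c,0,.088))
E
```

```text
[0.4929 0.1964 0.0874] [-3.141e+00 -1.000e-03  2.676e+00] [0.5 0.2 0.5] 3.5833 0.73
0 [np.float64(-0.0075), np.float64(0.0005), np.float64(0.0), np.float64(0.1)]
0.25 [np.float64(-0.0102), np.float64(0.0018), np.float64(0.0), np.float64(5.1)]
0.5 [np.float64(-0.013), np.float64(0.0028), np.float64(0.0), np.float64(10.1)]
0.75 [np.float64(-0.0158), np.float64(0.0036), np.float64(0.0), np.float64(15.1)]
1 [np.float64(-0.0187), np.float64(0.0041), np.float64(0.0), np.float64(20.1)]
1.25 [np.float64(-0.0217), np.float64(0.0044), np.float64(0.0), np.float64(25.1)]
1.5 [np.float64(-0.0247), np.float64(0.0044), np.float64(0.0), np.float64(30.1)]
1.75 [np.float64(-0.0276), np.float64(0.0042), np.float64(0.0), np.float64(35.1)]
2 [np.float64(-0.0305), np.float64(0.0037), np.float64(0.0), np.float64(40.1)]
2.25 [np.float64(-0.0334), np.float64(0.003), np.float64(0.0), np.float64(45.1)]
2.5 [np.float64(-0.0362), np.float64(0.002), np.float64(0.0), np.float64(50.1)]
2.75 [np.float64(-0.0389), np.float64(0.0007), np.float64(0.0), np.float64(55.1)]
3 [np.float64(-0.0415), np.float64(-0.0007), np.float64(0.0), np.float64(60.1)]
3.2 [np.float64(-0.0435), np.float64(-0.0021), np.float64(0.0), np.float64(64.1)]
3.4 [np.float64(-0.0453), np.float64(-0.0035), np.float64(0.0), np.float64(68.1)]
3.6 [np.float64(-0.0471), np.float64(-0.0051), np.float64(0.0), np.float64(72.1)]
3.8 [np.float64(-0.0487), np.float64(-0.0068), np.float64(0.0), np.float64(76.1)]
```

View pics/w3.png

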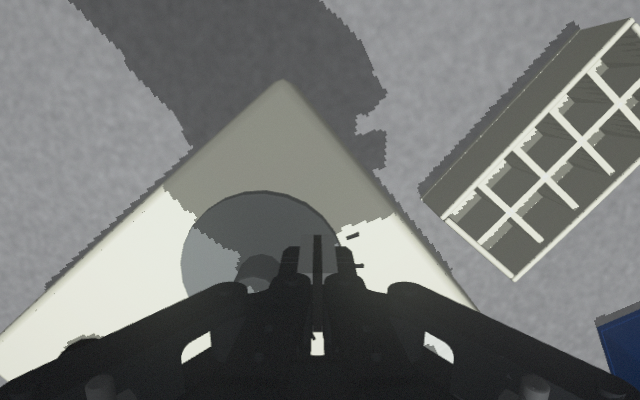

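The wrist view shows the tip at (318,260) behind the fin over the disc, clear of the hub and rack. I start pushing slowly.

Emit:
{"method": "carry_out", "body": {"rows": [[[-0.004,0,0,0],[-0.0075,0.0005,0,0],[-0.0088,0.001,0,2.5],[-0.0102,0.002,0,5],[-0.0116,0.0025,0,7.5],[-0.013,0.003,0,10],[-0.0144,0.003,0,12.5],[-0.0158,0.0035,0,15],[-0.0173,0.004,0,17.5],[-0.0187,0.004,0,20],[-0.0202,0.0042,0,22.5],[-0.0217,0.0044,0,25]]]}}

```text
clock: 4.63
position: [0.5153, 0.1907, 0.0885]
tool_rot: [3.14, 0.0, 2.237]
force: [-0.1, -0.0, 0.8]
grip_width: 0.0001
finger_force: 0.0
```

```bash
python3 - <<'E'
from h import *
q,R,s=tcp(); print(q.round(4),np.round(s["tool_rot"],3),np.round(s["force"],1),s["clock"],round(s["qpos"][6],2))
for n in("wrist","top","scene"):
    p=bot.grab_frame(n);save(p,n+"4"); print(n,[(round(r["conf"],2),onz(p,r["position"],.092).round(4)) for r in bot.spot_point(p,"fin_end")[:2]])
A=np.array([.5009,.1596]);f=np.radians(63.2);c=np.radians(20)
for k in(1.25,1.5,1.75,2,2.25,2.5,2.75,3,3.25,3.5,3.75): print(k,*map(float,row(A,f-k*c,0,.088)))
w=cv2.imread("pics/wrist4.png");t=cv2.imread("pics/scene4.png")[200:300,320:445]
cv2.imwrite("pics/c4.png",np.hstack([cv2.resize(w,(400,250)),cv2.resize(t,(400,250))]))
E
```

```text
[0.5153 0.1907 0.0885] [3.14  0.    2.237] [-0.1 -0.   0.8] 4.6333 0.42
wrist [(0.55, array([0.5203, 0.1958, 0.092 ]))]
top [(0.96, array([0.5396, 0.1927, 0.092 ]))]
scene [(0.9, array([0.526 , 0.2021, 0.092 ]))]
1.25 0.0 -0.0001 0.0001 0.2
1.5 -0.0027 0.0012 0.0001 5.2
1.75 -0.0054 0.0022 0.0001 10.2
2 -0.0083 0.003 0.0001 15.2
2.25 -0.0112 0.0036 0.0001 20.2
2.5 -0.0142 0.0038 0.0001 25.2
2.75 -0.0171 0.0039 0.0001 30.2
3 -0.0201 0.0036 0.0001 35.2
3.25 -0.023 0.0031 0.0001 40.2
3.5 -0.0259 0.0024 0.0001 45.2
3.75 -0.0287 0.0014 0.0001 50.2
```

View pics/c4.png

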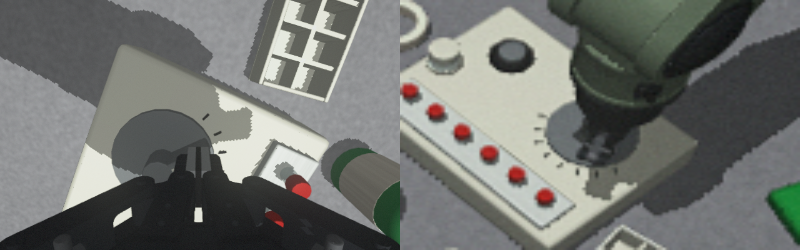

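Emit:
{"method": "carry_out", "body": {"rows": [[[-0.0013,0.0006,0,2.5],[-0.0027,0.0012,0,5],[-0.004,0.0017,0,7.5],[-0.0054,0.0022,0,10],[-0.0068,0.0026,0,12.5],[-0.0083,0.003,0,15],[-0.0097,0.0033,0,17.5],[-0.0112,0.0036,0,20]]]}}

```text
clock: 5.6
position: [0.5243, 0.1842, 0.088]
tool_rot: [3.142, -0.0, 1.89]
force: [-0.3, 0.2, 0.1]
grip_width: -0.0002
finger_force: 0.0
```

Emit:
{"method": "carry_out", "body": {"rows": [[[0.004,0,0,0],[0.008,0,0,0],[0.008,0,-0.03,0],[0.008,0,-0.06,0],[0.008,0,-0.09,0],[0.008,0,-0.12,0],[0.008,0,-0.15,0],[0.008,0,-0.15,0],[0.008,0,-0.15,0]]]}}

```text
clock: 6.35
position: [0.5221, 0.1926, 0.2393]
tool_rot: [3.139, -0.001, 1.893]
force: [-0.2, 0.4, -1.0]
grip_width: -0.0
finger_force: 0.0
```

```bash
python3 - <<'E'
from h import *
q,R,s=tcp(); print(q.round(4),np.round(s["tool_rot"],3),np.round(s["force"],1),s["clock"],round(s["qpos"][6],2))
ims=[]
for n in("wrist","scene"):
    p=bot.grab_frame(n);save(p,n+"5")
    P={l:[(round(r["conf"],2),np.round(r["position"],1),onz(p,r["position"],z).round(4)) for r in bot.spot_point(p,l)[:1]] for l,z in(("fin_end",.092),("dial_axis",.079),("set_top",.08))}
    print(n,P)
    try:
        e=P["fin_end"][0][2]-P["dial_axis"][0][2]; print("clicks",(63.2-np.degrees(np.arctan2(e[1],e[0])))/20)
    except IndexError: pass
w=cv2.imread("pics/wrist5.png");t=cv2.imread("pics/scene5.png")[200:300,320:445]
cv2.imwrite("pics/c5.png",np.hstack([cv2.resize(w,(480,300)),cv2.resize(t,(320,256))[:256].repeat(1,0) if 0 else cv2.resize(t,(320,300))]))
E
```

```text
[0.5221 0.1926 0.2393] [ 3.139e+00 -1.000e-03  1.893e+00] [-0.2  0.4 -1. ] 6.35 0.06
wrist {'fin_end': [(0.96, array([315.8, 168.7]), array([0.5195, 0.1968, 0.092 ]))], 'dial_axis': [(0.83, array([287.3, 197.2]), array([0.5035, 0.1601, 0.079 ]))], 'set_top': []}
clicks -0.16221862584435484
scene {'fin_end': [(0.58, array([383.3, 264.7]), array([0.5204, 0.202 , 0.092 ]))], 'dial_axis': [(0.91, array([380.7, 252.5]), array([0.502 , 0.1609, 0.079 ]))], 'set_top': [(0.47, array([352.9, 219.7]), array([0.5191, 0.0256, 0.08  ]))]}
clicks -0.13412416822378645
```

View pics/c5.png

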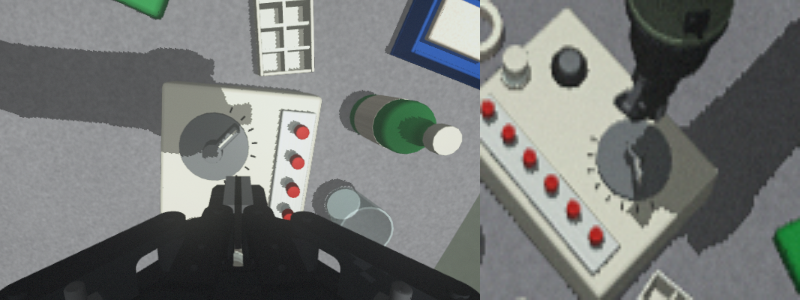

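```bash
python3 - <<'E'
import cv2,numpy as np
a=cv2.imread("pics/wrist4.png")[150:330,200:400];b=cv2.imread("pics/wrist5.png")[120:300,200:400]
cv2.imwrite("pics/c6.png",np.hstack([cv2.resize(i,(400,360),interpolation=cv2.INTER_CUBIC) for i in(a,b)]))
E
```

```text
(no output)
```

View pics/c6.png

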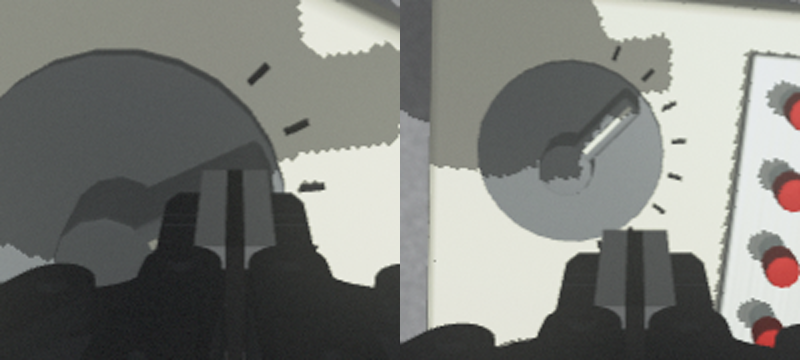

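```bash
python3 - <<'E'
from h import *
p=bot.grab_frame("wrist");save(p,"wrist6")
g=cv2.cvtColor(p["pixels"],cv2.COLOR_RGB2GRAY)
roi=np.zeros_like(g);roi[165:206,285:325]=1
m=((g>185)&(roi>0)).astype(np.uint8)
n,l,st,c=cv2.connectedComponentsWithStats(m);print(st[1:].tolist())
k=1+np.argmax(st[1:,4]);ys,xs=np.where(l==k)
w=np.array([onz(p,x,.105)[:2] for x in zip(xs,ys)]);mu=w.mean(0);v=np.linalg.svd(w-mu)[2][0]
print("white line mean",mu,"dir",np.degrees(np.arctan2(*v[::-1])),"ends",(w-mu)@v)if 0 else print(mu,np.degrees(np.arctan2(v[1],v[0])),((w-mu)@v).min(),((w-mu)@v).max())
r=mu-[.5009,.1596];print("from axis",np.hypot(*r),np.degrees(np.arctan2(r[1],r[0])))
for t in((617,52),(648,75),(670,105),(678,142),(675,177),(658,208)):
    q=onz(p,((t[0]-400)/2+200,t[1]/2+120),.07)[:2]-[.5009,.1596];print(np.degrees(np.arctan2(q[1],q[0])).round(1),np.hypot(*q).round(4))
A=onz(p,((570-400)/2+200,150/2+120),.079);print("disc centre",A)
for z,n_ in((.07,"chil"),):
    reg=bot.regions_of(p,"dial_axis");print(np.round(reg[0]["position"],1) if reg else None)
E
```

```text
[[323, 165, 2, 4, 6], [293, 179, 19, 18, 54]]
[0.51128828 0.1793311 ] -116.45521385756567 -0.010705696386975052 0.010210087973819032
from axis 0.02229872006455188 62.233516402531315
83.6 0.0506
63.1 0.0501
42.9 0.0506
21.8 0.0501
1.8 0.051
-18.3 0.0509
disc centre [0.49972612 0.16077403 0.079     ]
[286.4 196.2]
```

Line-fit says the fin is back at 63° (tick 1), yet the frame taken mid-push suggests it was at about 40°. I'll repeat the push in smaller stages and measure the fin with the net after each one, before retracting.

```bash
cat >> h.py <<'E'
def fin(names=("top","scene","wrist")):
    q,R,s=tcp();print(q.round(4),round(s["tool_rot"][2],3),np.round(s["force"],1),round(s["clock"],2))
    for n in names:
        p=bot.grab_frame(n);save(p,f"{n}_{s['clock']:.2f}")
        for r in bot.spot_point(p,"fin_end")[:1]:
            e=onz(p,r["position"],.092)[:2]-AX[n]; print(n,round(r["conf"],2),"clicks %.2f r %.3f"%((63.2-np.degrees(np.arctan2(e[1],e[0])))/20,np.hypot(*e)))
AX={"top":np.array([.498,.157]),"scene":np.array([.501,.158]),"wrist":np.array([.5009,.1596])}
def arc(ks,gap=0,z=.088,r=.030):
    A=np.array([.5009,.1596])
    for k in ks: print(k,*map(float,row(A,np.radians(63.2-20*k),gap,z,r)))
E
python3 - <<'E'
from h import *
fin()
arc([0],.008); arc([0],.008,.13)
E
```

```text
[0.5217 0.1917 0.2376] 1.891 [ 0.   0.4 -0. ] 6.85
top 0.9 clicks 0.14 r 0.049
scene 0.83 clicks -0.08 r 0.036
wrist 0.71 clicks 0.03 r 0.038
0 0.0142 -0.0256 0.1499 -44.9
0 0.0142 -0.0256 0.1079 -44.9
```

Emit:
{"method": "carry_out", "body": {"rows": [[[0.003,-0.005,0,-7],[0.006,-0.01,0.02,-14],[0.009,-0.015,0.04,-21],[0.012,-0.02,0.06,-28],[0.014,-0.0255,0.08,-35],[0.014,-0.0255,0.1,-42],[0.014,-0.0255,0.115,-45],[0.014,-0.0255,0.13,-45],[0.014,-0.0255,0.143,-45],[0.014,-0.0255,0.15,-45],[0.014,-0.0255,0.151,-45]]]}}

```text
clock: 8.07
position: [0.4926, 0.1968, 0.0858]
tool_rot: [-3.14, -0.001, 2.676]
force: [-0.2, -0.0, -0.3]
grip_width: -0.0
finger_force: 0.0
```

```bash
python3 - <<'E'
from h import *
fin()
arc([0,.125,.25,.375,.5,.625,.75,.875,1],0,.087)
E
```

```text
[0.4926 0.1968 0.0858] 2.676 [-0.2 -0.  -0.3] 8.07
top 0.84 clicks -0.12 r 0.052
scene 0.73 clicks 0.08 r 0.044
0 -0.0076 -0.0003 0.0006 0.1
0.125 -0.0089 0.0004 0.0006 2.6
0.25 -0.0103 0.001 0.0006 5.1
0.375 -0.0116 0.0015 0.0006 7.6
0.5 -0.013 0.002 0.0006 10.1
0.625 -0.0145 0.0024 0.0006 12.6
0.75 -0.0159 0.0028 0.0006 15.1
0.875 -0.0174 0.0031 0.0006 17.6
1 -0.0188 0.0033 0.0006 20.1
```

Emit:
{"method": "carry_out", "body": {"rows": [[[-0.004,0,0,0],[-0.0076,0,0,0],[-0.009,0.0004,0,2.5],[-0.0103,0.001,0,5],[-0.0116,0.0015,0,7.5]]]}}

```text
clock: 8.78
position: [0.5048, 0.1929, 0.0871]
tool_rot: [3.141, 0.0, 2.543]
force: [-0.4, -0.2, -0.7]
grip_width: 0.0002
finger_force: 0.0
```

Emit:
{"method": "carry_out", "body": {"rows": [[[-0.0014,0.0006,0,2.5],[-0.0028,0.0011,0,5],[-0.0042,0.0016,0,7.5]]]}}

```text
clock: 9.03
position: [0.5091, 0.1919, 0.0871]
tool_rot: [3.141, 0.0, 2.412]
force: [0.1, -0.3, -0.5]
grip_width: 0.0004
finger_force: 0.0
```

```bash
python3 - <<'E'
from h import *
fin()
arc([.875,1,1.125,1.25,1.5,1.75],0,.087)
E
```

```text
[0.5091 0.1919 0.0871] 2.412 [ 0.1 -0.3 -0.5] 9.03
top 0.97 clicks 0.54 r 0.051
scene 0.7 clicks -0.05 r 0.044
wrist 0.9 clicks 0.04 r 0.041
0.875 -0.0012 0.0013 -0.0001 2.7
1 -0.0026 0.0019 -0.0001 5.2
1.125 -0.004 0.0025 -0.0001 7.7
1.25 -0.0054 0.0029 -0.0001 10.2
1.5 -0.0082 0.0037 -0.0001 15.2
1.75 -0.0111 0.0043 -0.0001 20.2
```

```bash
ls -t pics | head -3; python3 - <<'E'
import cv2,numpy as np,glob
a=cv2.imread(sorted(glob.glob("pics/wrist_9*"))[-1])[170:320,220:400];b=cv2.imread(sorted(glob.glob("pics/top_9*"))[-1])[185:245,210:270]
cv2.imwrite("pics/c7.png",np.hstack([cv2.resize(i,s,interpolation=cv2.INTER_CUBIC) for i,s in((a,(480,400)),(b,(320,400)))]))
E
```

```text
wrist_9.03.png
scene_9.03.png
top_9.03.png
```

View pics/c7.png

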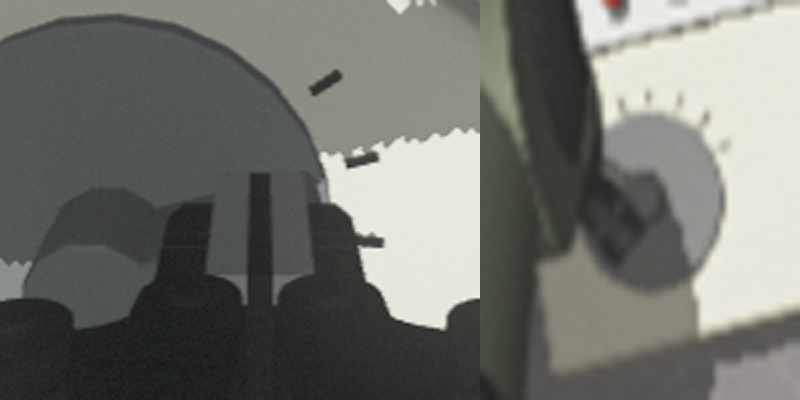

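The tip's far edge is at row 234.5. With 11 mm half-depth, the finger ends about 19 mm short of the stated TCP, so it swept just above the fin. That matches the zero force and the unmoved shadow. I back off and go down gradually, watching the force.

```bash
python3 - <<'E'
from h import *
arc([0],.009,.084)
E
```

```text
0 0.016 -0.0068 0.0029 -14.8
```

Emit:
{"method": "carry_out", "body": {"rows": [[[0.008,-0.003,0,-7],[0.016,-0.007,0,-14],[0.016,-0.007,0.0,-15],[0.016,-0.007,0.003,-15],[0.016,-0.007,0.005,-15],[0.016,-0.007,0.006,-15],[0.016,-0.007,0.006,-15]]]}}

```text
clock: 9.92
position: [0.4921, 0.1973, 0.0805]
tool_rot: [-3.141, -0.0, 2.674]
force: [0.0, -1.4, -0.6]
grip_width: -0.0001
finger_force: 0.0
```

Emit:
{"method": "carry_out", "body": {"rows": [[[0,0,0.001,0],[0,0,0.002,0],[0,0,0.003,0],[0,0,0.003,0]]]}}

```text
clock: 10.25
position: [0.4919, 0.1975, 0.0777]
tool_rot: [-3.141, -0.0, 2.676]
force: [0.9, -0.7, 0.5]
grip_width: -0.0001
finger_force: 0.0
```

Emit:
{"method": "carry_out", "body": {"rows": [[[0,0,0.001,0],[0,0,0.002,0],[0,0,0.003,0],[0,0,0.003,0]]]}}

```text
clock: 10.58
position: [0.4919, 0.1975, 0.0747]
tool_rot: [-3.141, -0.0, 2.676]
force: [-0.5, 0.2, -1.0]
grip_width: 0.0003
finger_force: 0.0
```

Emit:
{"method": "carry_out", "body": {"rows": [[[0,0,0.001,0],[0,0,0.002,0],[0,0,0.003,0],[0,0,0.003,0]]]}}

```text
clock: 10.92
position: [0.4919, 0.1975, 0.0717]
tool_rot: [-3.141, -0.0, 2.676]
force: [-0.0, 0.6, 0.0]
grip_width: 0.0002
finger_force: 0.0
```

Emit:
{"method": "carry_out", "body": {"rows": [[[0,0,0.001,0],[0,0,0.002,0],[0,0,0.003,0],[0,0,0.003,0]]]}}

```text
clock: 11.25
position: [0.4919, 0.1975, 0.0687]
tool_rot: [-3.141, -0.0, 2.676]
force: [1.3, 0.7, 0.5]
grip_width: 0.0004
finger_force: 0.0
```

```bash
python3 - <<'E'
from h import *
arc([0,.125,.25,.375,.5,.625,.75,.875,1,1.25],0,.069)
E
```

```text
0 -0.0092 0.0002 -0.0003 0.1
0.125 -0.0105 0.0009 -0.0003 2.6
0.25 -0.0118 0.0015 -0.0003 5.1
0.375 -0.0132 0.002 -0.0003 7.6
0.5 -0.0146 0.0025 -0.0003 10.1
0.625 -0.016 0.0029 -0.0003 12.6
0.75 -0.0175 0.0033 -0.0003 15.1
0.875 -0.0189 0.0036 -0.0003 17.6
1 -0.0204 0.0038 -0.0003 20.1
1.25 -0.0233 0.0041 -0.0003 25.1
```

Emit:
{"method": "carry_out", "body": {"rows": [[[-0.004,0,0,0],[-0.0075,0,0,0],[-0.0092,0,0,0],[-0.0105,0.001,0,2.5],[-0.0118,0.0015,0,5],[-0.0118,0.0015,0,5]]]}}

```text
clock: 11.75
position: [0.503, 0.1935, 0.0688]
tool_rot: [-3.141, -0.001, 2.586]
force: [-4.0, 0.1, 2.1]
grip_width: 0.0002
finger_force: 1.5
```

Emit:
{"method": "carry_out", "body": {"rows": [[[-0.0013,0.0005,0,2.5],[-0.0021,0.0008,0,4],[-0.0021,0.0008,0,4]]]}}

```text
clock: 12.0
position: [0.5047, 0.1935, 0.0687]
tool_rot: [-3.141, -0.001, 2.519]
force: [-5.5, 2.4, 2.2]
grip_width: 0.0001
finger_force: 2.8
```

```bash
python3 - <<'E'
from h import *
fin()
arc([.5,.625,.75,.875,1,1.25],0,.069)
E
```

```text
[0.5047 0.1935 0.0687] 2.519 [-5.5  2.4  2.2] 12.0
top 0.79 clicks 0.20 r 0.050
scene 0.89 clicks -0.09 r 0.045
0.5 -0.0012 0.0005 -0.0002 1.2
0.625 -0.0025 0.0011 -0.0002 3.7
0.75 -0.0039 0.0017 -0.0002 6.2
0.875 -0.0053 0.0022 -0.0002 8.7
1 -0.0067 0.0027 -0.0002 11.2
1.25 -0.0096 0.0034 -0.0002 16.2
```

Emit:
{"method": "carry_out", "body": {"rows": [[[-0.0012,0.0005,0,1.2],[-0.0025,0.0011,0,3.7],[-0.0039,0.0017,0,6.2],[-0.0039,0.0017,0,6.2]]]}}

```text
clock: 12.63
position: [0.51, 0.1922, 0.0689]
tool_rot: [3.141, 0.0, 2.41]
force: [0.3, -0.2, -1.0]
grip_width: 0.0002
finger_force: 0.0
```

Emit:
{"method": "carry_out", "body": {"rows": [[[-0.0014,0.0005,0,2.5],[-0.0028,0.001,0,5],[-0.0028,0.001,0,5]]]}}

```text
clock: 12.88
position: [0.5125, 0.1911, 0.0689]
tool_rot: [3.142, 0.0, 2.324]
force: [-0.7, 0.5, 0.3]
grip_width: -0.0001
finger_force: 0.3
```

```bash
python3 - <<'E'
from h import *
fin()
arc([1,1.125,1.25,1.375,1.5,1.625,1.75,1.875,2],0,.069)
E
```

```text
[0.5125 0.1911 0.0689] 2.324 [-0.7  0.5  0.3] 12.88
top 0.76 clicks 1.15 r 0.046
scene 0.49 clicks 1.53 r 0.045
1 0.0008 0.0001 -0.0001 -0.0
1.125 -0.0005 0.0008 -0.0001 2.5
1.25 -0.0018 0.0014 -0.0001 5.0
1.375 -0.0032 0.002 -0.0001 7.5
1.5 -0.0046 0.0025 -0.0001 10.0
1.625 -0.006 0.0029 -0.0001 12.5
1.75 -0.0075 0.0033 -0.0001 15.0
1.875 -0.0089 0.0036 -0.0001 17.5
2 -0.0104 0.0038 -0.0001 20.0
```

The first click has snapped: force rose to 6 N, then dropped to 0, so the calibration is good. On to the second.

Emit:
{"method": "carry_out", "body": {"rows": [[[-0.0005,0.0008,0,2.5],[-0.0018,0.0014,0,5],[-0.0032,0.002,0,7.5],[-0.0032,0.002,0,7.5]]]}}

```text
clock: 13.52
position: [0.5153, 0.1907, 0.0688]
tool_rot: [-3.141, -0.001, 2.191]
force: [-3.4, 3.5, 2.3]
grip_width: 0.0
finger_force: 2.3
```

Emit:
{"method": "carry_out", "body": {"rows": [[[-0.0014,0.0005,0,2.5],[-0.0028,0.0009,0,5],[-0.0043,0.0013,0,7.5],[-0.0057,0.0016,0,10],[-0.0057,0.0016,0,10]]]}}

```text
clock: 13.93
position: [0.5207, 0.1863, 0.0689]
tool_rot: [3.142, 0.0, 2.016]
force: [0.4, -0.8, -0.5]
grip_width: -0.0001
finger_force: 0.0
```

```bash
python3 - <<'E'
from h import *
fin()
arc([2,2.125,2.25,2.375,2.5,2.625,2.75,2.875,3],0,.069)
E
```

```text
[0.5207 0.1863 0.0689] 2.016 [ 0.4 -0.8 -0.5] 13.93
top 0.74 clicks 2.04 r 0.053
scene 0.76 clicks 2.04 r 0.043
2 -0.0011 0.0013 -0.0001 2.5
2.125 -0.0024 0.0019 -0.0001 5.0
2.25 -0.0038 0.0025 -0.0001 7.5
2.375 -0.0052 0.003 -0.0001 10.0
2.5 -0.0066 0.0034 -0.0001 12.5
2.625 -0.0081 0.0038 -0.0001 15.0
2.75 -0.0095 0.0041 -0.0001 17.5
2.875 -0.011 0.0043 -0.0001 20.0
3 -0.0125 0.0045 -0.0001 22.5
```

Two clicks. Now the third (k = 2.875).

Emit:
{"method": "carry_out", "body": {"rows": [[[-0.0011,0.0013,0,2.5],[-0.0024,0.0019,0,5],[-0.0038,0.0025,0,7.5],[-0.0052,0.003,0,10],[-0.0052,0.003,0,10]]]}}

```text
clock: 14.65
position: [0.5252, 0.184, 0.0689]
tool_rot: [-3.141, -0.001, 1.842]
force: [-2.2, 4.5, 0.5]
grip_width: -0.0002
finger_force: 2.5
```

Emit:
{"method": "carry_out", "body": {"rows": [[[-0.0015,0.0004,0,2.5],[-0.0029,0.0008,0,5],[-0.0044,0.0011,0,7.5],[-0.0058,0.0013,0,10],[-0.0058,0.0013,0,10]]]}}

```text
clock: 15.07
position: [0.5284, 0.1777, 0.0689]
tool_rot: [-3.142, 0.0, 1.667]
force: [-0.1, -0.4, -0.6]
grip_width: -0.0001
finger_force: 0.0
```

```bash
python3 - <<'E'
from h import *
fin()
arc([3,3.125,3.25,3.375,3.5,3.625,3.75,3.875],0,.069)
E
```

```text
[0.5284 0.1777 0.0689] 1.667 [-0.1 -0.4 -0.6] 15.07
top 0.66 clicks 2.54 r 0.056
scene 0.76 clicks 3.31 r 0.046
3 -0.0008 0.0016 -0.0001 2.5
3.125 -0.0022 0.0022 -0.0001 5.0
3.25 -0.0036 0.0027 -0.0001 7.5
3.375 -0.005 0.0032 -0.0001 10.0
3.5 -0.0064 0.0037 -0.0001 12.5
3.625 -0.0078 0.004 -0.0001 15.0
3.75 -0.0093 0.0043 -0.0001 17.5
3.875 -0.0107 0.0046 -0.0001 20.0
```

Three clicks. Now the fourth, stopping at k = 3.75.

Emit:
{"method": "carry_out", "body": {"rows": [[[-0.0008,0.0016,0,2.5],[-0.0022,0.0022,0,5],[-0.0036,0.0027,0,7.5],[-0.005,0.0032,0,10],[-0.005,0.0032,0,10]]]}}

```text
clock: 15.78
position: [0.5321, 0.1742, 0.069]
tool_rot: [3.141, -0.001, 1.493]
force: [0.6, 4.4, 0.8]
grip_width: -0.0
finger_force: 2.7
```

Emit:
{"method": "carry_out", "body": {"rows": [[[-0.0014,0.0005,0,2.5],[-0.0028,0.0008,0,5],[-0.0043,0.0011,0,7.5],[-0.0043,0.0011,0,7.5]]]}}

```text
clock: 16.12
position: [0.5328, 0.1687, 0.0689]
tool_rot: [3.142, 0.0, 1.362]
force: [-0.2, 1.2, 0.8]
grip_width: 0.0003
finger_force: 0.0
```

Emit:
{"method": "carry_out", "body": {"rows": [[[0.004,0,0,0],[0.008,0,0,0],[0.008,0,-0.02,0],[0.008,0,-0.05,0],[0.008,0,-0.08,0],[0.008,0,-0.11,0],[0.008,0,-0.14,0],[0.008,0,-0.17,0],[0.008,0,-0.17,0]]]}}

```text
clock: 16.87
position: [0.5365, 0.1773, 0.244]
tool_rot: [3.136, -0.004, 1.365]
force: [-0.4, -0.0, 0.8]
grip_width: -0.0002
finger_force: 0.0
```

```bash
python3 - <<'E'
from h import *
fin()
w=cv2.imread(f"pics/wrist_{bot.observe()['clock']:.2f}.png") if 0 else None
import glob,os
f=max(glob.glob("pics/wrist_*"),key=os.path.getmtime);s=max(glob.glob("pics/scene_*"),key=os.path.getmtime)
cv2.imwrite("pics/c8.png",np.hstack([cv2.resize(cv2.imread(f),(480,300)),cv2.resize(cv2.imread(s)[190:290,320:440],(320,300),interpolation=cv2.INTER_CUBIC)]))
p=bot.grab_frame("wrist")
for l in("set_top","dial_axis"):
    for r in bot.spot_point(p,l)[:1]: print(l,r["conf"],np.round(r["position"],1),onz(p,r["position"],.08))
E
```

```text
[0.5365 0.1773 0.244 ] 1.365 [-0.4 -0.   0.8] 16.87
top 0.7 clicks 3.55 r 0.045
scene 0.78 clicks 3.86 r 0.045
wrist 0.81 clicks 3.95 r 0.039
dial_axis 0.57 [288.1 200.3] [0.50097331 0.15504817 0.08      ]
```

View pics/c8.png

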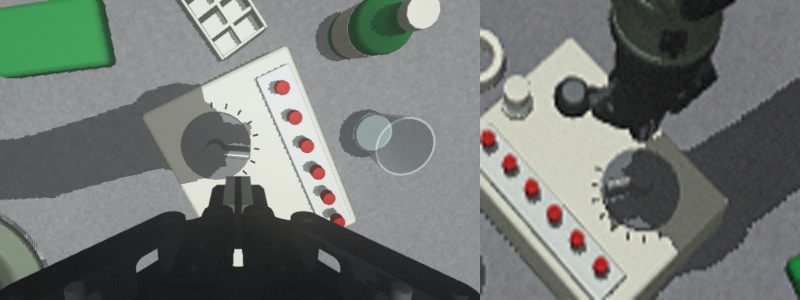

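Fin now at tick 5, (238,153) in the wrist view, about 3.95 clicks: four clicks done. Next is the button.

```bash
python3 - <<'E'
from h import *
print(shift([.516,.034,.15]).round(4))
E
```

```text
[-0.1432  0.0116  0.0884]
```

Emit:
{"method": "carry_out", "body": {"rows": [[[-0.012,0.001,0,-7],[-0.024,0.002,0,-14],[-0.036,0.003,0,-21],[-0.048,0.004,0,-28],[-0.06,0.005,0,-35],[-0.072,0.006,0,-42],[-0.084,0.007,0,-49],[-0.096,0.008,0,-56],[-0.108,0.009,0,-63],[-0.12,0.01,0,-70],[-0.132,0.011,0,-77],[-0.143,0.0116,0,-81]]]}}

```text
clock: 18.32
position: [0.5162, 0.0334, 0.2387]
tool_rot: [-3.141, -0.0, 2.784]
force: [-0.1, 0.7, -0.0]
grip_width: 0.0001
finger_force: 0.0
```

```bash
python3 - <<'E'
from h import *
q,R,s=tcp();print(q.round(4),np.round(s["tool_rot"],3))
p=bot.grab_frame("wrist")
for r in bot.spot_point(p,"set_top")[:2]: print(r["conf"],np.round(r["position"],1),onz(p,r["position"],.083))
r=bot.regions_of(p,"set_top")
if r: print("reg",r[0]["conf"],r[0]["region"].sum(),onz(p,r[0]["position"],.083))
print(shift([.516,.034,.115]).round(4)); fin(("wrist",))
E
```

```text
[0.5162 0.0334 0.2387] [-3.141 -0.     2.784]
0.73 [318.5 172.9] [0.51716169 0.03457892 0.083     ]
0.66 [316.5 233.9] [0.57196438 0.01217524 0.083     ]
reg 0.71 799 [0.51666593 0.03563514 0.083     ]
[0.0003 0.0002 0.1238]
[0.5163 0.0337 0.2388] 2.774 [ 0.2  0.5 -0.4] 18.47
wrist 0.69 clicks 3.88 r 0.041
```

Emit:
{"method": "carry_out", "body": {"rows": [[[0,0.001,0.03,0],[0,0.001,0.06,0],[0,0.001,0.09,0],[0,0.001,0.115,0],[0,0.001,0.135,0],[0,0.001,0.145,0],[0,0.001,0.152,0],[0,0.001,0.155,0],[0,0.001,0.155,0]]]}}

```text
clock: 19.32
position: [0.5169, 0.0355, 0.0841]
tool_rot: [3.142, 0.0, 2.777]
force: [0.3, 1.2, -0.3]
grip_width: 0.0003
finger_force: 0.0
```

Emit:
{"method": "carry_out", "body": {"rows": [[[0,0,0.002,0],[0,0,0.004,0],[0,0,0.006,0],[0,0,0.006,0]]]}}

```text
clock: 19.65
position: [0.5168, 0.0353, 0.078]
tool_rot: [3.141, 0.0, 2.777]
force: [-0.2, 0.0, -0.2]
grip_width: 0.0
finger_force: 0.0
```

Emit:
{"method": "carry_out", "body": {"rows": [[[0,0,0.002,0],[0,0,0.004,0],[0,0,0.004,0]]]}}

```text
clock: 19.9
position: [0.5166, 0.0353, 0.0736]
tool_rot: [-3.141, -0.0, 2.777]
force: [0.3, 0.1, -0.3]
grip_width: -0.0
finger_force: 0.0
```

Emit:
{"method": "carry_out", "body": {"rows": [[[0,0,0.001,0],[0,0,0.002,0],[0,0,0.003,0],[0,0,0.003,0]]]}}

```text
clock: 20.23
position: [0.5166, 0.0353, 0.0707]
tool_rot: [-3.141, -0.0, 2.777]
force: [-0.2, -0.5, -0.1]
grip_width: 0.0001
finger_force: 0.0
```

Emit:
{"method": "carry_out", "body": {"rows": [[[0,0,0.001,0],[0,0,0.002,0],[0,0,0.003,0],[0,0,0.003,0]]]}}

```text
clock: 20.57
position: [0.5168, 0.0353, 0.0678]
tool_rot: [3.142, 0.0, 2.777]
force: [-0.4, 0.7, 2.8]
grip_width: 0.0005
finger_force: 1.2
```

Emit:
{"method": "carry_out", "body": {"rows": [[[0,0,0.001,0],[0,0,0.002,0],[0,0,0.002,0]]]}}

```text
clock: 20.82
position: [0.5168, 0.0353, 0.0658]
tool_rot: [3.142, 0.0, 2.777]
force: [-0.3, 0.6, 3.5]
grip_width: 0.0001
finger_force: 1.8
```

Emit:
{"method": "carry_out", "body": {"rows": [[[0,0,0.001,0],[0,0,0.002,0],[0,0,0.002,0]]]}}

```text
clock: 21.07
position: [0.5168, 0.0352, 0.0638]
tool_rot: [3.142, 0.0, 2.777]
force: [-0.8, 0.1, 5.3]
grip_width: -0.0
finger_force: 2.4
```

Emit:
{"method": "carry_out", "body": {"rows": [[[0,0,0.001,0],[0,0,0.001,0]]]}}

```text
clock: 21.23
position: [0.5168, 0.0353, 0.0634]
tool_rot: [3.141, 0.0, 2.777]
force: [-4.0, 0.7, 17.8]
grip_width: 0.0
finger_force: 9.3
```

Emit:
{"method": "carry_out", "body": {"rows": [[[0,0,0.001,0],[0,0,0.001,0]]]}}

```text
clock: 21.4
position: [0.517, 0.0353, 0.0631]
tool_rot: [3.141, 0.0, 2.777]
force: [-9.1, 0.3, 36.7]
grip_width: 0.0005
finger_force: 18.1
```

The button hit its hard stop after about 6 mm. Releasing.

Emit:
{"method": "carry_out", "body": {"rows": [[[0,0,-0.003,0],[0,0,-0.008,0],[0,0,-0.02,0],[0,0,-0.05,0],[0,0,-0.08,0],[0,0,-0.11,0],[0,0,-0.14,0],[0,0,-0.17,0],[0,0,-0.18,0],[0,0,-0.18,0],[0,0,-0.18,0]]]}}

```text
clock: 22.32
position: [0.5166, 0.0354, 0.2416]
tool_rot: [3.141, 0.0, 2.778]
force: [-0.5, -1.2, -0.9]
grip_width: -0.0002
finger_force: 0.0
```

```bash
python3 - <<'E'
from h import *
fin(("wrist","scene"))
import glob,os
f=max(glob.glob("pics/wrist_*"),key=os.path.getmtime)
cv2.imwrite("pics/c9.png",cv2.imread(f)[50:330])
p=bot.grab_frame("wrist")
for l,z in(("set_top",.083),("dial_axis",.079),("chiller",0),("pot",.07)):
    for r in bot.spot_point(p,l)[:1]: print(l,round(r["conf"],2),onz(p,r["position"],z).round(4))
E
```

```text
[0.5166 0.0354 0.2416] 2.778 [-0.5 -1.2 -0.9] 22.32
wrist 0.57 clicks 3.87 r 0.041
scene 0.66 clicks 4.24 r 0.038
set_top 0.61 [0.517  0.0336 0.083 ]
dial_axis 0.84 [0.5029 0.1626 0.079 ]
chiller 0.66 [0.5415 0.116  0.    ]
pot 0.85 [0.5771 0.0106 0.07  ]
```

View pics/c9.png

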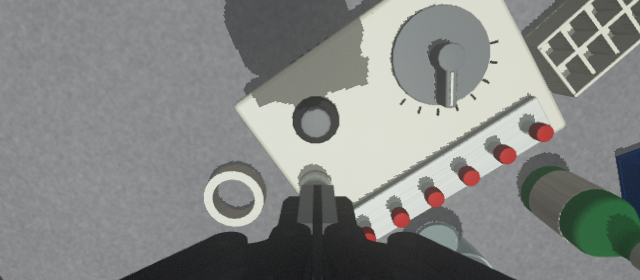

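The fin points straight down from the hub (452,57) to (450,105), which is the tick-5 direction. The button at (316,122) is back up, and the pot and chiller haven't moved.

```bash
python3 -c "
from workcell import bot
print(bot.job_done())"
```

```text
the job is handed in; nothing more can be done
None
```

I turned the dial exactly four clicks clockwise, so it rests in the fourth stop. Then I pressed the set button to its hard stop (peak force about 37 N), let it come back up, and handed the job in at about 22 s, with the chiller and pot still in place in the last picture.

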